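# Make up the changeover caddy for the wrapping machine

## Robot

A 6-joint arm with a two-finger parallel gripper is mounted at the origin on the work surface. World frame = base frame: x ahead of the robot, y to its left, z up, the work surface at z = 0. Lengths are in mm, angles in degrees, forces in N, time in s.
With the tool pointing down it reaches from about 300 to 850 mm from the base axis. Payload 4.2 kg.
Tool frame: the origin (TCP) lies between the finger pads; the fingertips stand 14 mm ahead of it and the grasp point (between the pads) lies 5 mm behind it; z points along the fingers, y is the line along which they close (so a half turn about z gives the same grasp; the last joint's range is limited). The gripper opens to 91 mm and grips with 3 to 60 N. Pads are 32 mm wide; open, the fingers measure 118 mm over their backs; the gripper's body (76 mm by 178 mm) begins 60 mm behind the grasp point.
Start: joints at [-69.041, 18.312, 89.639, -0, 72.044, -1.146], TCP at [216.377, -532.75, 227.976] pointing down, gripper open.
Joint ranges: [-177.97, 177.97], [-48.28, 115.42], [12.27, 149.76], [-77.06, 257.06], [2.81, 150.46], [-146.56, 146.56]. Speed limits (degrees/s): [147.25, 147.25, 180, 180, 180, 180].

## Interface

Orientations are given as [roll, pitch, yaw] about the fixed x, y, z axes, in that order (R = Rz(yaw) Ry(pitch) Rx(roll)).
In Python, from workcell import * gives the robot as it stands. The module is installed in compiled form; this text tells all that it offers.
- The arm moves only by the tool send_rows, never from a script. Its argument "deltas" is a list of rows, each a list of 2 entries, a list of its own where there are three numbers: the shift along the tool's x, y, z normalised to -1 to 1, where 1 is 0.5 m, then the turn, a rotation vector about the tool's x, y, z normalised to -1 to 1, where 1 is 0.5 rad. A call has 1 to 10 rows; each row shifts and turns the commanded pose from where the row before left it, along the tool's axes as they then stand; what a row does not reach is not made up. A row lasts 1/10 s, in which the tool goes at most 50 mm and 8.59 degrees, less where a joint would pass 70% of its speed; a pose out of reach is approached as far as the arm can. A call with a number of a shift or a turn outside -1 to 1 is refused whole. A call with a gripper value outside its range is refused whole. "grip" is the closure, from 0 (fully open) to 1 (shut), set as the call begins (left out, the last holds). The fingers move at their own pace and stop on an object; "grip_force" is the grip in N (left out, the last holds). Time passes only in rows, so rows that do not move let the fingers close. It gives the time, the measured TCP pose, the force, the opening and the grip force at its end, in the units of the state.
- state(): the state, without advancing time (a new reading comes with each control period).
- grab_frame(name): name is "side" or "top" or "wrist"; returns the picture (480x640x3 uint8, red, green, blue); there is no depth.
- calibration(name): a dict with "mtx" (3x3 intrinsics, pixels), "R" (3x3) and "t" (3): a world point X has camera coordinates R X + t. Camera axes: x right, y down, z forward; pixel columns grow to the right and rows downward; lengths in mm; the calibration is good to about 2 mm. A picture is of the moment at which its call begins: read the wrist's pose just before it. calibration takes no time and is no camera call; for the wrist camera it gives the pose at the moment of the call.
- job_done(): hands the job in; it is judged then, once.
Trained networks look in the newest picture that a camera, given by its name, has taken for a name from the list of things; names that differ only in an ending like _2 or _b are one class to them, and where a whole thing is asked for, a point or a joint stands for the part that bears it (a point fixed in the world has none). Each returns a list of dicts, best first, with "p" (0 to 1); they miss things now and then, are a little off and sometimes report something else, mostly with a low value. They report only what shows in the picture. A call takes as long as a camera call.
- trace(camera, label): "pixels" (480x640 bool, what is visible of it) and "bbox" ([left, top, width, height] in pixels, round what is visible of it).
The state is a dict: "time_s": time; "qpos": joint angles; "qvel": joint speeds; "effort": joint torques, N m; "ee_pos": TCP position; "ee_rot": TCP orientation; "force": force on the tool from outside, world axes, zero at the start; "torque": the same for the moment, N m; "gripper_width": finger opening in mm; "gripper_force": force on a finger pad.
Only numpy, scipy, OpenCV 4.12 (cv2) and the standard library are available. Lean on these libraries where they do the work, as an engineer would, in place of code of your own. Each camera call takes 0.05 s, during which the arm holds its last target. There are 200 camera calls.

## Task

Make up the blue caddy for the next machine changeover: stand one toothed gear in each of the two pockets of the divided bin, hub up, set the U-shaped channel shoe flat on its base in the undivided bin, and drop the spindle from its wooden stand down through both bored plates of the holder until its flange sits on the top plate. Leave the smooth wheel and the L-shaped angle shoe where they lie on the bench, and let go of everything at the end.

Things in the scene. Friction and masses are not known exactly. Their poses are not given: they have to be found in the camera images.
- gear_a: One of two identical parts: steel toothed change gear lying flat, hub up: toothed rim 50 mm across and 16 mm thick with 12 coarse teeth, and on it a round hub 28 mm in diameter and 24 mm tall (40 mm in all; grip the hub). Origin: centre of the underside, z up along the hub; about 0.3 kg
- gear_b: The second of the two identical parts: steel toothed change gear lying flat, hub up: toothed rim 50 mm across and 16 mm thick with 12 coarse teeth, and on it a round hub 28 mm in diameter and 24 mm tall (40 mm in all; grip the hub). Origin: centre of the underside, z up along the hub; about 0.3 kg
- smooth_wheel: Look-alike that stays on the bench: steel wheel of the gear's sizes and hub (50 mm across, 16 mm thick, hub 28 mm in diameter, 40 mm tall in all) but with a smooth round rim, no teeth. Origin: centre of the underside, z up
- channel_shoe: Aluminium folding shoe, a U-channel open upwards: base 60 mm (x) by 44 mm (y) by 10 mm, with two 8 mm thick upright cheeks along its long sides, 40 mm tall in all, so 44 mm wide over the cheeks. Origin: centre of the underside, x along the channel, z up; lies on its base; about 0.15 kg
- angle_shoe: Look-alike that stays on the bench: the same aluminium base, 60 by 44 by 10 mm, but with only one 8 mm cheek (on its +y side), an L in section, 40 mm tall. Origin: centre of the underside, x along the cheek, z up
- spindle: Steel spindle standing upright in its wooden stand: shaft 16 mm thick and 75 mm long, small chamfer at the foot; above it a flange 36 mm wide (75 to 81 mm above the foot), then a round grip 24 mm thick (81 to 115 mm). Origin: centre of the foot (lower end), z up along the shaft; about 0.2 kg
- stand: Fixed light-wood block 60 by 60 by 78 mm tall with a 22 mm bore right through it from the top; at the start the spindle stands in it with the flange resting on its top, so the spindle must rise 80 mm to come free. Origin: centre of the underside on the bench, z up
- gear_bin: Grey open bin with a cross wall: 144 (x) by 74 mm outside, walls and floor 4 mm, 22 mm high. Its two pockets, 66 by 66 mm inside, are centred 35 mm either side of the origin along x; pocket floor 4 mm above the origin. Fixed in the blue caddy (rim 24 mm high), one of three inserts side by side in any order, 100 mm apart along y. Origin: centre of its underside, 5 mm above the bench; z up
- shoe_bin: Grey open bin without a cross wall: 100 (x) by 74 mm outside, 92 by 66 mm inside, 22 mm high; floor 4 mm above the origin. The shoe fits lengthwise along x. Fixed in the blue caddy (rim 24 mm high), one of three inserts side by side in any order, 100 mm apart along y. Origin: centre of its underside, 5 mm above the bench; z up
- holder: Spindle holder 80 (x) by 64 by 85 mm tall: two 12 mm plates on posts, tops 30 and 85 mm above the origin, each with a 24 mm bore (2 mm chamfer) on the origin's z axis. Spindle home: foot 10 mm above the origin. Fixed in the blue caddy (rim 24 mm high), one of three inserts side by side in any order, 100 mm apart along y. Origin: centre of its underside, 5 mm above the bench; z up

How it is judged (in metres and radians):
At the end, for the whole second after the job is handed in: A toothed gear upright in each pocket (14 mm), channel shoe on its base in the undivided bin (26 by 16 mm), both down within 5 mm and 0.12 rad; spindle through both bores, flange home (7 mm aside, 4 mm high, 0.1 rad); smooth wheel and angle shoe moved under 30 mm; all released, at rest ((((x of gear_a in the frame of gear_bin between 0.021 and 0.049 m and y of gear_a in the frame of gear_bin between -0.014 and 0.014 m and z of gear_a in the frame of gear_bin below 0.009 m and angle between gear_a's own z axis and vertical below 0.12 rad) and (x of gear_b in the frame of gear_bin between -0.049 and -0.021 m and y of gear_b in the frame of gear_bin between -0.014 and 0.014 m and z of gear_b in the frame of gear_bin below 0.009 m and angle between gear_b's own z axis and vertical below 0.12 rad)) or ((x of gear_a in the frame of gear_bin between -0.049 and -0.021 m and y of gear_a in the frame of gear_bin between -0.014 and 0.014 m and z of gear_a in the frame of gear_bin below 0.009 m and angle between gear_a's own z axis and vertical below 0.12 rad) and (x of gear_b in the frame of gear_bin between 0.021 and 0.049 m and y of gear_b in the frame of gear_bin between -0.014 and 0.014 m and z of gear_b in the frame of gear_bin below 0.009 m and angle between gear_b's own z axis and vertical below 0.12 rad))) and x of channel_shoe in the frame of shoe_bin between -0.026 and 0.026 m and y of channel_shoe in the frame of shoe_bin between -0.016 and 0.016 m and z of channel_shoe in the frame of shoe_bin below 0.009 m and angle between channel_shoe's own z axis and vertical below 0.12 rad and x of spindle in the frame of holder between -0.007 and 0.007 m and y of spindle in the frame of holder between -0.007 and 0.007 m and z of spindle in the frame of holder between 0.006 and 0.014 m and angle between spindle's own z axis and vertical below 0.1 rad and distance of each of smooth_wheel, angle_shoe from where it was at the start of the episode below 0.03 m and linear speed of each of gear_a, gear_b, channel_shoe, spindle below 0.02 m/s and angular speed of each of gear_a, gear_b, channel_shoe, spindle below 0.2 rad/s); the robot touches nothing.
It fails at once if the smooth wheel is moved by more than 30 mm (distance of smooth_wheel from where it was at the start of the episode above 0.03 m).
It fails at once if the angle shoe is moved by more than 30 mm (distance of angle_shoe from where it was at the start of the episode above 0.03 m).
It also fails if it takes over 112 s, if anything falls off the work surface, if the arm or the gripper's body presses on something with over 40 N, if the wrist force passes 120 N, or if a joint passes its speed limit or range.

## Working session

There is one attempt and no reset: what is moved stays moved. The work goes in short steps, Python scripts to look and compute and a tool call to move; the robot and the scene stay as the last step left them, time stands still between calls to the robot, and variables do not carry over. Pictures are saved under pics/ and viewed, at most 14 in all, crops included, and the job is handed in when it is done.

Besides the shell and the picture viewer there is one more tool, called after "Request:" by a JSON object that holds its "op" and its "data", one argument or row to a line. send_rows: Moves the arm, as the interface text tells. Scaled input: -1 to 1 covers 0.5 m each way for a shift and 0.5 rad each way for a turn. Its arguments: {"type":"object","properties":{"deltas":{"type":"array","items":{"type":"array"}},"grip":{"type":"number"},"grip_force":{"type":"number"}},"required":["deltas"]}

```bash
mkdir -p pics; cat > h.py <<'E'
from workcell import *
import numpy as np, cv2
def save(img,name): cv2.imwrite('pics/'+name,cv2.cvtColor(img,cv2.COLOR_RGB2BGR))
def ray(cal,u,v,z):
    M,R,t=[np.array(cal[k],float) for k in('mtx','R','t')]
    d=R.T@np.linalg.inv(M)@np.array([u,v,1.]); c=-R.T@t
    return c+d*(z-c[2])/d[2]
def proj(cal,X):
    M,R,t=[np.array(cal[k],float) for k in('mtx','R','t')]
    p=M@(R@np.array(X,float)+t); return p[:2]/p[2]
E
python3 - <<'E'
from h import *
s=state(); print(s['time_s'],s['ee_pos'],s['ee_rot'],s['force'],s['gripper_width'])
for n in('top','side'):
    save(grab_frame(n),n+'0.png'); c=calibration(n); R=np.array(c['R']);print(n,(-R.T@np.array(c['t'])).round(0),R.round(2).tolist(),np.array(c['mtx']).round(0).tolist())
    for l in ['gear_a','smooth_wheel','channel_shoe','angle_shoe','spindle','stand','gear_bin','shoe_bin','holder']:
        for d in trace(n,l):
            if d['p']>.3:
                ys,xs=np.nonzero(d['pixels']); print(n,l,round(d['p'],2),d['bbox'],xs.mean().round(1),ys.mean().round(1))
E
```

```text
0.0 [ 216.19116039 -532.28553478  227.13489953] [-1.79900289e+02 -2.78832891e-03  2.21024209e+01] [ 0.52490715  0.19028518 -0.32960904] 91.10050326094786
top [387.   5. 812.] [[0.03, -1.0, -0.01], [-0.98, -0.02, -0.18], [0.18, 0.02, -0.98]] [[451.0, 0.0, 317.0], [0.0, 451.0, 238.0], [0.0, 0.0, 1.0]]
top gear_a 0.62 [120.5, 232.3, 35.2, 28.5] 137.2 243.6
top gear_a 0.6 [267.2, 275.9, 25.6, 27.7] 280.4 287.5
top smooth_wheel 0.7 [454.2, 295.1, 31.3, 30.1] 471.5 310.1
top channel_shoe 0.77 [356.1, 276.8, 36.2, 42.9] 374.6 297.2
top angle_shoe 0.79 [163.5, 279.1, 34.9, 35.2] 181.5 298.4
top spindle 0.8 [531.0, 221.5, 36.8, 24.7] 547.6 231.4
top spindle 0.53 [314.0, 167.9, 49.0, 59.6] 338.1 196.3
top stand 0.56 [508.3, 213.7, 55.7, 44.0] 530.1 238.3
top gear_bin 0.92 [260.6, 150.8, 46.7, 77.3] 284.2 189.6
top shoe_bin 0.96 [312.2, 165.5, 51.0, 61.0] 338.1 196.4
top holder 0.64 [373.2, 163.3, 47.9, 64.3] 396.6 197.5
side [-46. 741. 752.] [[-0.79, -0.61, 0.01], [-0.38, 0.48, -0.79], [0.48, -0.62, -0.62]] [[611.0, 0.0, 320.0], [0.0, 611.0, 230.0], [0.0, 0.0, 1.0]]
side gear_a 0.98 [312.6, 258.9, 28.7, 28.4] 326.5 274.0
side gear_a 0.79 [175.2, 324.0, 33.0, 38.6] 190.1 342.2
side smooth_wheel 0.96 [425.3, 182.7, 23.6, 25.6] 434.9 196.9
side channel_shoe 0.7 [365.2, 212.5, 36.8, 35.2] 383.8 231.0
side angle_shoe 0.92 [249.0, 321.7, 47.4, 36.2] 272.0 338.8
side spindle 0.52 [403.5, 113.8, 16.4, 22.6] 412.4 126.3
side stand 0.67 [393.4, 126.9, 35.3, 44.9] 409.7 150.0
side gear_bin 0.92 [216.1, 204.1, 76.4, 60.2] 252.9 234.0
side gear_bin 0.53 [303.4, 152.4, 47.7, 57.9] 325.3 180.0
side shoe_bin 0.76 [260.4, 194.0, 60.7, 43.4] 291.1 213.2
side holder 0.75 [304.4, 151.0, 47.2, 60.4] 325.2 180.3
```

```bash
python3 - <<'E'
import cv2
a=cv2.imread('pics/top0.png')[140:340,100:590]; cv2.imwrite('pics/t1.png',cv2.resize(a,None,fx=1.63,fy=1.63,interpolation=3))
a=cv2.imread('pics/side0.png')[100:370,160:470]; cv2.imwrite('pics/s1.png',cv2.resize(a,None,fx=2.2,fy=2.2,interpolation=3))
E
```

```text
(no output)
```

View pics/t1.png

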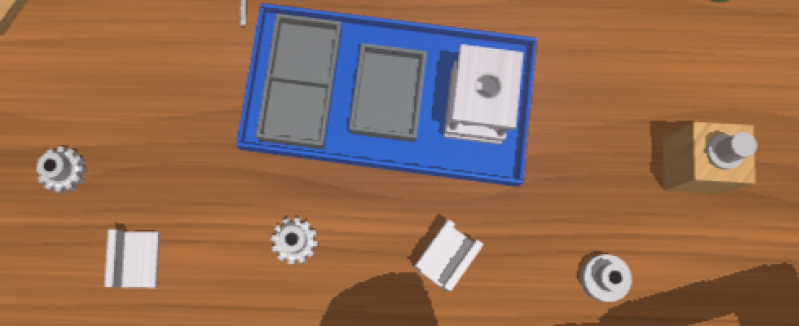

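View pics/s1.png

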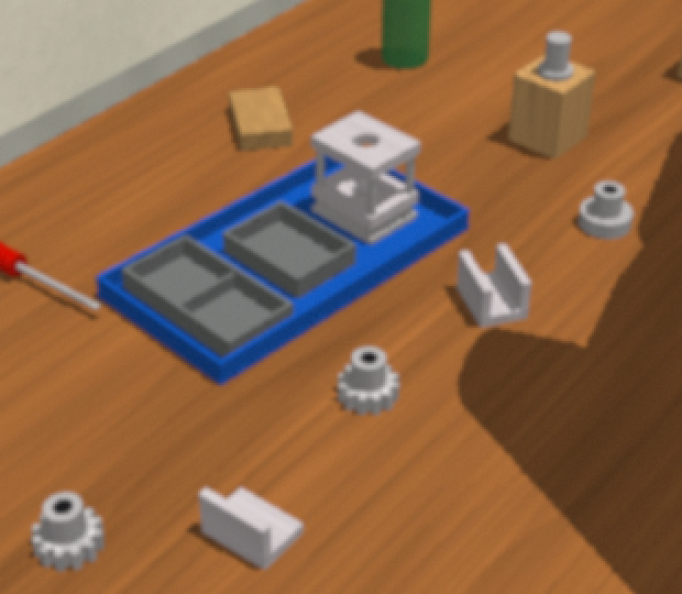

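The top crop shows the caddy with, left to right, the gear bin (300,80), the shoe bin (388,90) and the holder (488,86). The gears are at (60,168) and (294,240), the channel at (447,255), the wheel at (605,277), the angle shoe at (132,258) and the spindle at (743,146). The side crop agrees with this.

```bash
cat >> h.py <<'E'
def both(n,pt,ps,z):
    ct,cs=calibration('top'),calibration('side')
    print(n,'top',ray(ct,*pt,z).round(1)[:2],'side',ray(cs,*ps,z).round(1)[:2])
E
python3 - <<'E'
from h import *
T=lambda x,y:(x/1.63+100,y/1.63+140)
S=lambda x,y:(x/2.2+160,y/2.2+100)
both('gL',T(49,165),S(63,505),40)
both('gR',T(291,239),S(369,357),40)
both('wheel',T(616,277),S(609,188),40)
both('hold',T(488,86),S(366,140),90)
both('spin',T(743,146),S(558,38),118)
ct=calibration('top')
print('gear bin corners');[print(ray(ct,*T(*p),27).round(1)[:2]) for p in[(275,15),(341,23),(325,146),(258,136)]]
print('shoe bin');[print(ray(ct,*T(*p),27).round(1)[:2]) for p in[(361,44),(427,53),(415,139),(349,130)]]
print('holder');[print(ray(ct,*T(*p),90).round(1)[:2]) for p in[(461,44),(522,51),(514,130),(453,121)]]
print('channel');[print(ray(ct,*T(*p),40).round(1)[:2]) for p in[(445,217),(413,262),(482,241),(451,289)]]
print('stand');[print(ray(ct,*T(*p),78).round(1)[:2]) for p in[(693,122),(753,125),(757,182),(693,187)]]
cs=calibration('side')
print('channelside cheek tops');[print(ray(cs,*S(*p),40).round(1)[:2]) for p in[(460,253),(490,295),(498,247),(528,290)]]
# refine: circle mask centroids
for n in('top','side'):
    grab_frame(n)
    for l in('gear_a','channel_shoe'):
        for d in trace(n,l):
            if d['p']>.5:
                ys,xs=np.nonzero(d['pixels']); print(n,l,ray(calibration(n),xs.mean(),ys.mean(),15).round(1),cv2.minAreaRect(np.c_[xs,ys].astype(np.float32)))
E
```

```text
gL top [515.3 346.3] side [515.6 344.5]
gR top [442.8  83. ] side [442.1  82.2]
wheel top [ 412.2 -254.6] side [ 411.4 -254.4]
hold top [ 599.  -115.8] side [ 596.1 -114.1]
spin top [ 536.7 -354. ] side [ 535.6 -352.2]
gear bin corners
[695.2 113. ]
[687.3  38.2]
[545.7  51.4]
[555.1 125.2]
shoe bin
[663.  15.]
[654.1 -58.8]
[555.8 -46.5]
[564.2  25.8]
holder
[643.1 -88.4]
[ 636.9 -150.8]
[ 553.8 -141.5]
[561.6 -80.4]
channel
[469.9 -78.1]
[422.1 -45. ]
[ 445.7 -116.7]
[395.5 -84.5]
stand
[ 569.1 -325.8]
[ 567.4 -386.3]
[ 508.7 -386. ]
[ 502.1 -322. ]
channelside cheek tops
[464.  -80.1]
[409.9 -46.2]
[ 442.4 -108.8]
[388.1 -72.3]
top gear_a [443.7  81.4  15. ] ((280.96148681640625, 287.1922912597656), (27.457660675048828, 26.9029598236084), 56.3099365234375)
top gear_a [514.7 344.   15. ] ((137.2058868408203, 244.32357788085938), (27.406526565551758, 29.83188247680664), 75.96376037597656)
top channel_shoe [430.5 -84.   15. ] ((375.1429748535156, 296.68658447265625), (27.878360748291016, 37.33628463745117), 35.83765411376953)
side gear_a [514.  347.6  15. ] ((188.83627319335938, 343.04425048828125), (33.11337661743164, 32.64301300048828), 41.18592834472656)
side gear_a [440.4  86.1  15. ] ((326.08819580078125, 274.64703369140625), (30.012250900268555, 27.954267501831055), 59.036251068115234)
side channel_shoe [429.1 -83.9  15. ] ((383.5352783203125, 229.65879821777344), (34.92580795288086, 32.86497116088867), 77.47119140625)
```

```bash
cat > plan.py <<'E'
# plan: python3 plan.py x y z yaw  -> rows from the measured pose (units of send_rows)
import sys; from h import *
s=state(); p=np.array(s['ee_pos']); r=s['ee_rot']; yaw=r[2]
x,y,z,w=map(float,sys.argv[1:5])
c,n=np.cos(np.radians(w)),np.sin(np.radians(w)); d=np.array([x,y,z])-p
dt=np.array([c*d[0]+n*d[1], n*d[0]-c*d[1], -d[2]])/500
a=-((w-yaw+180)%360-180)/28.648
print('at',p.round(1),np.round(r,1),'F',np.round(s['force'],1),'w',round(s['gripper_width'],1),'t',round(s['time_s'],1))
print('turn first, total',round(a,3),'then shift total',dt.round(4),'rows>=',int(np.ceil(np.linalg.norm(dt)/.085)), int(np.ceil(abs(a)/.22)))
E
python3 plan.py 432 -82 180 -33.5
```

```text
at [ 216.4 -532.8  228. ] [180.    0.   22.1] F [ 0.   0.3 -1. ] w 91.2 t 1.3
turn first, total 1.941 then shift total [-0.138  -0.9898  0.096 ] rows>= 12 9
```

Request:
{"op": "send_rows", "data": {
  "deltas": [
    [[0, 0, 0], [0, 0, 0.194]],
    [[0, 0, 0], [0, 0, 0.194]],
    [[0, 0, 0], [0, 0, 0.194]],
    [[0, 0, 0], [0, 0, 0.194]],
    [[0, 0, 0], [0, 0, 0.194]],
    [[0, 0, 0], [0, 0, 0.194]],
    [[0, 0, 0], [0, 0, 0.194]],
    [[0, 0, 0], [0, 0, 0.194]],
    [[0, 0, 0], [0, 0, 0.194]],
    [[0, 0, 0], [0, 0, 0.194]]
  ]
}}

```text
time_s: 2.3
ee_pos: [216.4, -532.7, 228.0]
ee_rot: [180.0, -0.0, -33.7]
force: [0.1, -0.7, 0.8]
gripper_width: 91.2
gripper_force: 0.0
```

Request:
{"op": "send_rows", "data": {
  "deltas": [
    [[-0.01, -0.07, 0], [0, 0, 0]],
    [[-0.01, -0.07, 0], [0, 0, 0]],
    [[-0.01, -0.07, 0], [0, 0, 0]],
    [[-0.01, -0.07, 0], [0, 0, 0]],
    [[-0.01, -0.07, 0], [0, 0, 0]],
    [[-0.01, -0.07, 0], [0, 0, 0]],
    [[-0.01, -0.07, 0], [0, 0, 0]],
    [[-0.01, -0.07, 0], [0, 0, 0]],
    [[-0.01, -0.07, 0], [0, 0, 0]],
    [[-0.01, -0.07, 0], [0, 0, 0]]
  ]
}}

```text
time_s: 3.3
ee_pos: [368.1, -211.9, 228.2]
ee_rot: [-180.0, -0.0, -33.5]
force: [0.6, 0.4, -0.6]
gripper_width: 91.1
gripper_force: 0.0
```

Request:
{"op": "send_rows", "data": {
  "deltas": [
    [[-0.008, -0.06, 0.015], [0, 0, 0]],
    [[-0.008, -0.06, 0.02], [0, 0, 0]],
    [[-0.008, -0.06, 0.02], [0, 0, 0]],
    [[-0.008, -0.06, 0.02], [0, 0, 0]],
    [[-0.006, -0.05, 0.021], [0, 0, 0]],
    [[0, 0, 0], [0, 0, 0]],
    [[0, 0, 0], [0, 0, 0]]
  ]
}}

```text
time_s: 4.0
ee_pos: [431.7, -81.7, 179.9]
ee_rot: [180.0, 0.0, -33.4]
force: [-0.7, 0.8, -0.3]
gripper_width: 91.1
gripper_force: 0.0
```

```bash
python3 plan.py 432 -82 37 -33.5; python3 - <<'E'
from h import *
c=calibration('wrist'); im=grab_frame('wrist'); save(im,'w1.png')
np.savez('w1.npz',**{k:np.array(c[k]) for k in c})
d=trace('wrist','channel_shoe')[0]; ys,xs=np.nonzero(d['pixels']); print(d['p'],d['bbox'],cv2.minAreaRect(np.c_[xs,ys].astype(np.float32)))
print(proj(c,(432,-82,40)))
E
```

```text
at [431.7 -81.7 179.9] [180.    0.  -33.4] F [-0.7  0.8 -0.3] w 91.1 t 4.0
turn first, total 0.004 then shift total [7.000e-04 2.000e-04 2.859e-01] rows>= 4 1
0.2 [0.0, 48.5, 132.0, 190.5] ((40.2584228515625, 144.72634887695312), (195.7334747314453, 92.83003234863281), 56.46952819824219)
[318.53089979 232.04776412]
```

View pics/w1.png

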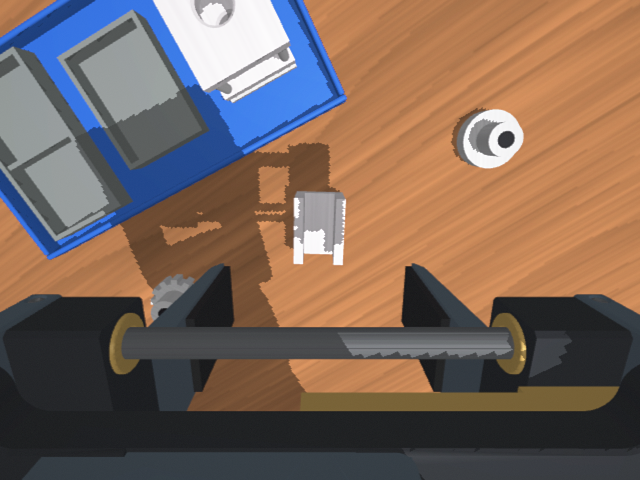

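The channel shows at (319,228), where (318.5,232) was predicted, and it is square to the jaws. The estimate holds, so I descend and grip.

Request:
{"op": "send_rows", "data": {
  "deltas": [
    [[0, 0, 0.06], [0, 0, 0]],
    [[0, 0, 0.06], [0, 0, 0]],
    [[0, 0, 0.06], [0, 0, 0]],
    [[0, 0, 0.06], [0, 0, 0]],
    [[0, 0, 0.046], [0, 0, 0]],
    [[0, 0, 0], [0, 0, 0]],
    [[0, 0, 0], [0, 0, 0]]
  ]
}}

```text
time_s: 4.8
ee_pos: [432.2, -82.6, 37.5]
ee_rot: [-180.0, -0.0, -33.5]
force: [0.5, 0.0, -0.2]
gripper_width: 90.9
gripper_force: 0.0
```

Request:
{"op": "send_rows", "data": {
  "deltas": [
    [[0, 0, 0], [0, 0, 0]],
    [[0, 0, 0], [0, 0, 0]],
    [[0, 0, 0], [0, 0, 0]],
    [[0, 0, 0], [0, 0, 0]],
    [[0, 0, 0], [0, 0, 0]],
    [[0, 0, 0], [0, 0, 0]],
    [[0, 0, 0], [0, 0, 0]],
    [[0, 0, 0], [0, 0, 0]],
    [[0, 0, 0], [0, 0, 0]],
    [[0, 0, 0], [0, 0, 0]]
  ],
  "grip": 1,
  "grip_force": 15
}}

```text
time_s: 5.8
ee_pos: [431.8, -81.9, 37.0]
ee_rot: [180.0, -0.0, -33.5]
force: [-0.7, -0.5, 2.8]
gripper_width: 44.1
gripper_force: 14.9
```

```bash
python3 - <<'E'
from h import *
c=dict(np.load('w1.npz'))
for p in[(60,57),(136,12),(207,129),(133,168)]: print(ray(c,*p,27).round(1)[:2])
print('hole',ray(c,214,8,90).round(1)); print('wheel',ray(c,507,140,40).round(1))
E
python3 plan.py 609 -16.3 130 -6
```

```text
[663.8  12.7]
[654.  -59.2]
[556.  -51.1]
[566.1  22.8]
hole [ 597.4 -114.    90. ]
wheel [ 412.2 -252.8   40. ]
at [431.8 -81.9  37. ] [180.   -0.  -33.5] F [-0.7 -0.5  2.8] w 44.1 t 5.8
turn first, total -0.959 then shift total [ 0.3387 -0.1675 -0.1859] rows>= 5 5
```

Request:
{"op": "send_rows", "data": {
  "deltas": [
    [[0, 0, -0.04], [0, 0, 0]],
    [[0, 0, -0.04], [0, 0, -0.16]],
    [[0, 0, -0.04], [0, 0, -0.16]],
    [[0, 0, -0.04], [0, 0, -0.16]],
    [[0, 0, -0.03], [0, 0, -0.16]],
    [[0, 0, 0], [0, 0, -0.16]],
    [[0, 0, 0], [0, 0, -0.16]]
  ]
}}

```text
time_s: 6.5
ee_pos: [431.8, -81.6, 132.0]
ee_rot: [-180.0, -0.0, -5.8]
force: [0.2, -0.5, -2.6]
gripper_width: 44.1
gripper_force: 14.9
```

Request:
{"op": "send_rows", "data": {
  "deltas": [
    [[0.042, -0.021, 0], [0, 0, 0]],
    [[0.042, -0.021, 0], [0, 0, 0]],
    [[0.042, -0.021, 0], [0, 0, 0]],
    [[0.042, -0.021, 0], [0, 0, 0]],
    [[0.042, -0.021, 0], [0, 0, 0]],
    [[0.042, -0.021, 0], [0, 0, 0]],
    [[0.042, -0.021, 0], [0, 0, 0]],
    [[0.042, -0.021, 0], [0, 0, 0]],
    [[0, 0, 0], [0, 0, 0]],
    [[0, 0, 0], [0, 0, 0]]
  ]
}}

```text
time_s: 7.5
ee_pos: [607.0, -15.4, 130.8]
ee_rot: [180.0, 0.2, -5.9]
force: [0.2, 0.6, -1.7]
gripper_width: 43.9
gripper_force: 15.0
```

```bash
python3 plan.py 609.2 -16.8 47 -6
```

```text
at [607.  -15.4 130.8] [180.    0.2  -5.9] F [ 0.2  0.6 -1.7] w 43.9 t 7.5
turn first, total 0.002 then shift total [0.0047 0.0022 0.1675] rows>= 2 1
```

Request:
{"op": "send_rows", "data": {
  "deltas": [
    [[0.004, 0.002, 0.05], [0, 0, 0]],
    [[0, 0, 0.05], [0, 0, 0]],
    [[0, 0, 0.04], [0, 0, 0]],
    [[0, 0, 0.02], [0, 0, 0]],
    [[0, 0, 0.008], [0, 0, 0]],
    [[0, 0, 0], [0, 0, 0]],
    [[0, 0, 0], [0, 0, 0]]
  ]
}}

```text
time_s: 8.2
ee_pos: [610.2, -17.0, 49.0]
ee_rot: [-180.0, -0.1, -6.0]
force: [0.3, 0.7, -2.1]
gripper_width: 43.9
gripper_force: 15.0
```

Request:
{"op": "send_rows", "data": {
  "deltas": [
    [[0, 0, 0], [0, 0, 0]],
    [[0, 0, 0], [0, 0, 0]],
    [[0, 0, 0], [0, 0, 0]],
    [[0, 0, 0], [0, 0, 0]],
    [[0, 0, 0], [0, 0, 0]],
    [[0, 0, -0.05], [0, 0, 0]],
    [[0, 0, -0.05], [0, 0, 0]],
    [[0, 0, -0.06], [0, 0, 0]],
    [[0, 0, -0.06], [0, 0, 0]],
    [[0, 0, 0], [0, 0, 0]]
  ],
  "grip": 0.3
}}

```text
time_s: 9.2
ee_pos: [612.3, -17.0, 162.6]
ee_rot: [-180.0, -0.5, -6.0]
force: [0.8, 0.2, 1.3]
gripper_width: 64.0
gripper_force: 0.0
```

```bash
python3 plan.py 442.6 82.5 110 -6
```

```text
at [612.3 -17.  162.6] [-180.    -0.5   -6. ] F [0.8 0.2 1.3] w 64.0 t 9.2
turn first, total 0.001 then shift total [-0.3583 -0.1625  0.1053] rows>= 5 1
```

Request:
{"op": "send_rows", "data": {
  "deltas": [
    [[-0.04, -0.018, 0], [0, 0, 0]],
    [[-0.04, -0.018, 0], [0, 0, 0]],
    [[-0.04, -0.018, 0], [0, 0, 0]],
    [[-0.04, -0.018, 0], [0, 0, 0]],
    [[-0.04, -0.018, 0], [0, 0, 0]],
    [[-0.04, -0.018, 0.02], [0, 0, 0]],
    [[-0.04, -0.018, 0.03], [0, 0, 0]],
    [[-0.04, -0.018, 0.03], [0, 0, 0]],
    [[-0.038, -0.018, 0.025], [0, 0, 0]],
    [[0, 0, 0], [0, 0, 0]]
  ]
}}

```text
time_s: 10.2
ee_pos: [435.7, 82.6, 103.4]
ee_rot: [179.9, 0.4, -5.9]
force: [0.6, 0.4, 0.1]
gripper_width: 64.0
gripper_force: 0.0
```

```bash
python3 - <<'E'
from h import *
c=calibration('wrist'); im=grab_frame('wrist'); save(im,'w2.png'); np.savez('w2.npz',**{k:np.array(c[k]) for k in c})
print(proj(c,(442.6,82.5,40)))
for p in [(644,-21),(575,-12)]: pass
E
python3 plan.py 442.6 82.5 34.5 -6
```

```text
[317.92920051 252.71447105]
at [438.4  82.4 104.6] [ 1.799e+02  1.000e-01 -5.900e+00] F [-0.   0.9  0.6] w 64.0 t 10.2
turn first, total 0.004 then shift total [ 0.0082 -0.0011  0.1401] rows>= 2 1
```

View pics/w2.png

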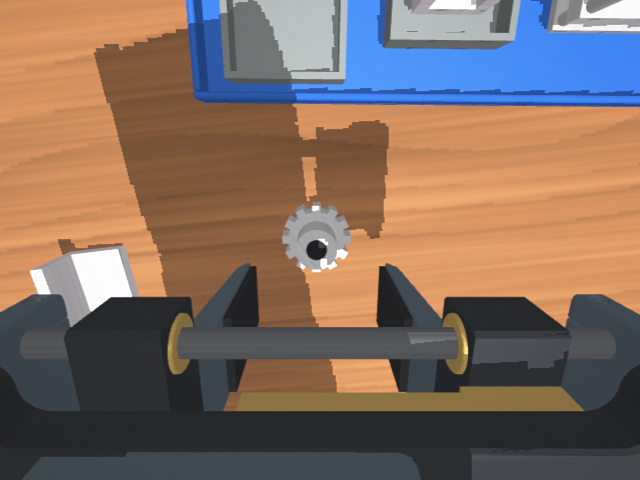

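Gear hub hole is at (317,249) against (318,253) predicted. Descending.

Request:
{"op": "send_rows", "data": {
  "deltas": [
    [[0, 0, 0.04], [0, 0, 0]],
    [[0, 0, 0.03], [0, 0, 0]],
    [[0, 0, 0], [0, 0, 0]],
    [[0, 0, 0], [0, 0, 0]]
  ]
}}

```text
time_s: 10.65
ee_pos: [441.1, 82.0, 70.9]
ee_rot: [-180.0, -0.1, -6.0]
force: [0.3, -0.4, -0.4]
gripper_width: 63.8
gripper_force: 0.0
```

```bash
python3 plan.py 442.6 82.5 34.5 -6
```

```text
at [441.1  82.   70.9] [-1.8e+02 -1.0e-01 -6.0e+00] F [ 0.3 -0.4 -0.4] w 63.8 t 10.7
turn first, total 0.0 then shift total [ 0.0028 -0.0012  0.0728] rows>= 1 1
```

Request:
{"op": "send_rows", "data": {
  "deltas": [
    [[0.003, -0.001, 0.035], [0, 0, 0]],
    [[0, 0, 0.025], [0, 0, 0]],
    [[0, 0, 0.012], [0, 0, 0]],
    [[0, 0, 0], [0, 0, 0]],
    [[0, 0, 0], [0, 0, 0]]
  ]
}}

```text
time_s: 11.15
ee_pos: [442.3, 82.6, 35.1]
ee_rot: [-180.0, -0.1, -6.0]
force: [-0.1, -0.1, -0.2]
gripper_width: 63.7
gripper_force: 0.0
```

Request:
{"op": "send_rows", "data": {
  "deltas": [
    [[0, 0, 0], [0, 0, 0]],
    [[0, 0, 0], [0, 0, 0]],
    [[0, 0, 0], [0, 0, 0]],
    [[0, 0, 0], [0, 0, 0]],
    [[0, 0, 0], [0, 0, 0]],
    [[0, 0, 0], [0, 0, 0]],
    [[0, 0, 0], [0, 0, 0]]
  ],
  "grip": 1,
  "grip_force": 25
}}

```text
time_s: 11.85
ee_pos: [441.5, 82.6, 34.5]
ee_rot: [-180.0, -0.0, -6.0]
force: [-0.6, 0.4, 0.5]
gripper_width: 27.2
gripper_force: 25.0
```

```bash
python3 plan.py 584.7 86.7 125 -6
```

```text
at [441.5  82.6  34.5] [-180.   -0.   -6.] F [-0.6  0.4  0.5] w 27.2 t 11.8
turn first, total 0.001 then shift total [ 0.284 -0.038 -0.181] rows>= 4 1
```

Request:
{"op": "send_rows", "data": {
  "deltas": [
    [[0, 0, -0.05], [0, 0, 0]],
    [[0, 0, -0.05], [0, 0, 0]],
    [[0, 0, -0.04], [0, 0, 0]],
    [[0.04, -0.006, 0], [0, 0, 0]],
    [[0.05, -0.006, 0], [0, 0, 0]],
    [[0.05, -0.006, 0], [0, 0, 0]],
    [[0.05, -0.007, 0], [0, 0, 0]],
    [[0.05, -0.007, 0], [0, 0, 0]],
    [[0.044, -0.006, 0], [0, 0, 0]],
    [[0, 0, 0], [0, 0, 0]]
  ]
}}

```text
time_s: 12.85
ee_pos: [587.3, 86.7, 103.5]
ee_rot: [-180.0, -0.1, -6.0]
force: [-0.4, 0.1, -3.1]
gripper_width: 27.8
gripper_force: 25.0
```

Request:
{"op": "send_rows", "data": {
  "deltas": [
    [[0, 0, 0.02], [0, 0, 0]],
    [[0, 0, 0], [0, 0, 0]],
    [[0, 0, 0], [0, 0, 0]]
  ]
}}

```text
time_s: 13.15
ee_pos: [583.1, 86.6, 93.5]
ee_rot: [180.0, 0.2, -6.0]
force: [-0.2, 0.4, -2.1]
gripper_width: 27.2
gripper_force: 25.0
```

```bash
python3 plan.py 584.7 86.7 44 -6
```

```text
at [583.1  86.6  93.5] [180.    0.2  -6. ] F [-0.2  0.4 -2.1] w 27.2 t 13.2
turn first, total 0.001 then shift total [ 0.0032 -0.0005  0.099 ] rows>= 2 1
```

Request:
{"op": "send_rows", "data": {
  "deltas": [
    [[0.002, 0, 0.03], [0, 0, 0]],
    [[0, 0, 0.03], [0, 0, 0]],
    [[0, 0, 0.02], [0, 0, 0]],
    [[0, 0, 0.014], [0, 0, 0]],
    [[0, 0, 0.005], [0, 0, 0]],
    [[0, 0, 0], [0, 0, 0]],
    [[0, 0, 0], [0, 0, 0]]
  ]
}}

```text
time_s: 13.85
ee_pos: [586.1, 86.7, 45.5]
ee_rot: [-180.0, -0.1, -6.0]
force: [0.0, 0.0, -2.7]
gripper_width: 27.4
gripper_force: 25.0
```

Request:
{"op": "send_rows", "data": {
  "deltas": [
    [[0, 0, 0], [0, 0, 0]],
    [[0, 0, 0], [0, 0, 0]],
    [[0, 0, 0], [0, 0, 0]],
    [[0, 0, 0], [0, 0, 0]],
    [[0, 0, 0], [0, 0, 0]],
    [[0, 0, -0.05], [0, 0, 0]],
    [[0, 0, -0.05], [0, 0, 0]],
    [[0, 0, -0.06], [0, 0, 0]],
    [[0, 0, 0], [0, 0, 0]],
    [[0, 0, 0], [0, 0, 0]]
  ],
  "grip": 0.4
}}

```text
time_s: 14.85
ee_pos: [585.8, 86.6, 125.4]
ee_rot: [-180.0, -0.1, -6.0]
force: [0.6, -0.7, 0.0]
gripper_width: 54.7
gripper_force: 0.0
```

```bash
python3 plan.py 515 345.3 90 -6
```

```text
at [585.8  86.6 125.4] [-1.8e+02 -1.0e-01 -6.0e+00] F [ 0.6 -0.7  0. ] w 54.7 t 14.8
turn first, total 0.001 then shift total [-0.1949 -0.4998  0.0707] rows>= 7 1
```

Request:
{"op": "send_rows", "data": {
  "deltas": [
    [[-0.024, -0.0625, 0], [0, 0, 0]],
    [[-0.024, -0.0625, 0], [0, 0, 0]],
    [[-0.024, -0.0625, 0], [0, 0, 0]],
    [[-0.024, -0.0625, 0], [0, 0, 0]],
    [[-0.024, -0.0625, 0], [0, 0, 0]],
    [[-0.024, -0.0625, 0], [0, 0, 0]],
    [[-0.024, -0.0625, 0], [0, 0, 0]],
    [[-0.026, -0.0625, 0.02], [0, 0, 0]],
    [[0, 0, 0.03], [0, 0, 0]],
    [[0, 0, 0], [0, 0, 0]]
  ]
}}

```text
time_s: 15.85
ee_pos: [512.6, 344.9, 96.2]
ee_rot: [179.7, 0.3, -5.9]
force: [-0.1, -1.1, 0.3]
gripper_width: 54.7
gripper_force: 0.0
```

Request:
{"op": "send_rows", "data": {
  "deltas": [
    [[0, 0, 0], [0, 0, 0]],
    [[0, 0, 0], [0, 0, 0]],
    [[0, 0, 0], [0, 0, 0]]
  ]
}}

```text
time_s: 16.15
ee_pos: [515.8, 344.8, 100.5]
ee_rot: [-180.0, -0.0, -6.0]
force: [-0.4, -0.2, -0.0]
gripper_width: 55.1
gripper_force: 0.0
```

```bash
python3 plan.py 515 345.3 34.5 -6;  python3 - <<'E'
from h import *
c=calibration('wrist'); im=grab_frame('wrist'); save(im,'w3.png'); print(proj(c,(515,345.3,40)))
E
```

```text
at [515.8 344.8 100.5] [-180.   -0.   -6.] F [-0.4 -0.2 -0. ] w 55.1 t 16.1
turn first, total -0.001 then shift total [-0.0017 -0.0008  0.1319] rows>= 2 1
[318.51051215 265.77062492]
```

View pics/w3.png

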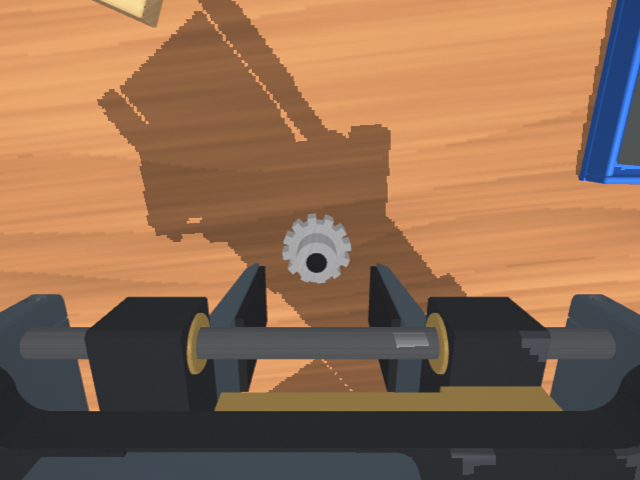

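Toothed gear, hub hole at (316,263) against (318.5,266) predicted, so about 1 mm off. Descend and grip.

Request:
{"op": "send_rows", "data": {
  "deltas": [
    [[0, -0.001, 0.05], [0, 0, 0]],
    [[0, 0, 0.05], [0, 0, 0]],
    [[0, 0, 0.032], [0, 0, 0]],
    [[0, 0, 0], [0, 0, 0]],
    [[0, 0, 0], [0, 0, 0]]
  ]
}}

```text
time_s: 16.7
ee_pos: [515.8, 345.8, 34.5]
ee_rot: [-180.0, -0.0, -6.0]
force: [0.6, -0.3, -0.8]
gripper_width: 54.6
gripper_force: 0.0
```

Request:
{"op": "send_rows", "data": {
  "deltas": [
    [[0, 0, 0], [0, 0, 0]],
    [[0, 0, 0], [0, 0, 0]],
    [[0, 0, 0], [0, 0, 0]],
    [[0, 0, 0], [0, 0, 0]],
    [[0, 0, 0], [0, 0, 0]],
    [[0, 0, 0], [0, 0, 0]],
    [[0, 0, 0], [0, 0, 0]]
  ],
  "grip": 1
}}

```text
time_s: 17.4
ee_pos: [515.5, 345.9, 34.6]
ee_rot: [-180.0, -0.0, -6.0]
force: [0.3, -1.6, 5.4]
gripper_width: 27.5
gripper_force: 25.0
```

```bash
python3 plan.py 654.3 79.5 110 -6
```

```text
at [515.5 345.9  34.6] [-180.   -0.   -6.] F [ 0.3 -1.6  5.4] w 27.5 t 17.4
turn first, total 0.001 then shift total [ 0.3317  0.5009 -0.1509] rows>= 8 1
```

Request:
{"op": "send_rows", "data": {
  "deltas": [
    [[0, 0, -0.05], [0, 0, 0]],
    [[0, 0, -0.06], [0, 0, 0]],
    [[0.0415, 0.0626, -0.05], [0, 0, 0]],
    [[0.0415, 0.0626, 0], [0, 0, 0]],
    [[0.0415, 0.0626, 0], [0, 0, 0]],
    [[0.0415, 0.0626, 0], [0, 0, 0]],
    [[0.0415, 0.0626, 0], [0, 0, 0]],
    [[0.0415, 0.0626, 0], [0, 0, 0]],
    [[0.0415, 0.0626, 0], [0, 0, 0]],
    [[0.0415, 0.0626, 0], [0, 0, 0]]
  ]
}}

```text
time_s: 18.4
ee_pos: [654.1, 78.2, 112.5]
ee_rot: [180.0, 0.1, -6.0]
force: [-0.6, 0.8, -3.1]
gripper_width: 27.3
gripper_force: 25.0
```

Request:
{"op": "send_rows", "data": {
  "deltas": [
    [[0, 0, 0], [0, 0, 0]],
    [[0, 0, 0], [0, 0, 0]],
    [[0, 0, 0], [0, 0, 0]],
    [[0, 0, 0], [0, 0, 0]]
  ]
}}

```text
time_s: 18.8
ee_pos: [653.6, 80.7, 113.5]
ee_rot: [180.0, 0.1, -5.9]
force: [1.1, -0.1, -2.8]
gripper_width: 27.5
gripper_force: 25.0
```

```bash
python3 plan.py 654.3 79.5 44 -6
```

```text
at [653.6  80.7 113.5] [ 1.8e+02  1.0e-01 -5.9e+00] F [ 1.1 -0.1 -2.8] w 27.5 t 18.8
turn first, total 0.004 then shift total [0.0018 0.0023 0.1391] rows>= 2 1
```

Request:
{"op": "send_rows", "data": {
  "deltas": [
    [[0.001, 0.001, 0.04], [0, 0, 0]],
    [[0, 0, 0.04], [0, 0, 0]],
    [[0, 0, 0.03], [0, 0, 0]],
    [[0, 0, 0.02], [0, 0, 0]],
    [[0, 0, 0.009], [0, 0, 0]],
    [[0, 0, 0], [0, 0, 0]],
    [[0, 0, 0], [0, 0, 0]]
  ]
}}

```text
time_s: 19.5
ee_pos: [655.4, 79.3, 45.2]
ee_rot: [-180.0, -0.1, -6.0]
force: [-0.1, 0.2, -2.2]
gripper_width: 27.1
gripper_force: 25.0
```

Request:
{"op": "send_rows", "data": {
  "deltas": [
    [[0, 0, 0], [0, 0, 0]],
    [[0, 0, 0], [0, 0, 0]],
    [[0, 0, 0], [0, 0, 0]],
    [[0, 0, 0], [0, 0, 0]],
    [[0, 0, 0], [0, 0, 0]],
    [[0, 0, -0.06], [0, 0, 0]],
    [[0, 0, -0.08], [0, 0, 0]],
    [[0, 0, -0.08], [0, 0, 0]],
    [[0, 0, -0.08], [0, 0, 0]],
    [[0, 0, 0], [0, 0, 0]]
  ],
  "grip": 0.4
}}

```text
time_s: 20.5
ee_pos: [658.2, 79.3, 201.6]
ee_rot: [-179.8, -0.8, -6.0]
force: [0.5, 0.3, -0.4]
gripper_width: 54.7
gripper_force: 0.0
```

```bash
python3 plan.py 536 -353 200 22
```

```text
at [658.2  79.3 201.6] [-179.8   -0.8   -6. ] F [ 0.5  0.3 -0.4] w 54.7 t 20.5
turn first, total -0.976 then shift total [-0.5504  0.7102  0.0032] rows>= 11 5
```

Request:
{"op": "send_rows", "data": {
  "deltas": [
    [[0, 0, 0], [0, 0, -0.163]],
    [[0, 0, 0], [0, 0, -0.163]],
    [[0, 0, 0], [0, 0, -0.163]],
    [[0, 0, 0], [0, 0, -0.163]],
    [[0, 0, 0], [0, 0, -0.163]],
    [[0, 0, 0], [0, 0, -0.163]],
    [[-0.0393, 0.0507, 0], [0, 0, 0]],
    [[-0.0393, 0.0507, 0], [0, 0, 0]],
    [[-0.0393, 0.0507, 0], [0, 0, 0]],
    [[-0.0393, 0.0507, 0], [0, 0, 0]]
  ]
}}

```text
time_s: 21.5
ee_pos: [619.2, -45.5, 193.8]
ee_rot: [-180.0, 0.0, 22.1]
force: [0.5, -0.2, -0.1]
gripper_width: 54.9
gripper_force: 0.0
```

Request:
{"op": "send_rows", "data": {
  "deltas": [
    [[-0.0393, 0.0507, 0], [0, 0, 0]],
    [[-0.0393, 0.0507, 0], [0, 0, 0]],
    [[-0.0393, 0.0507, 0], [0, 0, 0]],
    [[-0.0393, 0.0507, 0], [0, 0, 0]],
    [[-0.0393, 0.0507, 0], [0, 0, 0]],
    [[-0.0393, 0.0507, 0], [0, 0, 0]],
    [[-0.0393, 0.0507, 0], [0, 0, 0]],
    [[-0.0393, 0.0507, 0], [0, 0, 0]],
    [[-0.0393, 0.0507, 0], [0, 0, 0]],
    [[-0.0393, 0.0507, 0], [0, 0, 0]]
  ]
}}

```text
time_s: 22.5
ee_pos: [532.3, -354.3, 193.8]
ee_rot: [-180.0, 0.0, 22.0]
force: [-0.6, 0.0, -0.1]
gripper_width: 54.9
gripper_force: 0.0
```

Request:
{"op": "send_rows", "data": {
  "deltas": [
    [[0, 0, 0], [0, 0, 0]],
    [[0, 0, 0], [0, 0, 0]],
    [[0, 0, 0], [0, 0, 0]],
    [[0, 0, 0], [0, 0, 0]]
  ]
}}

```text
time_s: 22.9
ee_pos: [533.3, -352.1, 194.4]
ee_rot: [-180.0, 0.0, 22.1]
force: [0.3, -0.5, 0.7]
gripper_width: 54.4
gripper_force: 0.0
```

```bash
python3 plan.py 536 -353 101 22;  python3 - <<'E'
from h import *
c=calibration('wrist'); im=grab_frame('wrist'); np.savez('w4.npz',**{k:np.array(c[k]) for k in c}); print(proj(c,(536,-353,118)))
a=im
tp=grab_frame('top')[140:340,100:590]; sd=grab_frame('side')[180:280,200:370]
o=np.zeros((600,800,3),np.uint8); o[:300,:400]=cv2.resize(a,(400,300)); o[:300,400:]=0
o[:220,410:784]=cv2.resize(sd,None,fx=2.2,fy=2.2); t=cv2.resize(tp,None,fx=1.2,fy=1.2); o[320:320+t.shape[0],:t.shape[1]]=t
save(o,'m4.png')
E
```

```text
at [ 533.3 -352.1  194.4] [-180.     0.    22.1] F [ 0.3 -0.5  0.7] w 54.4 t 22.9
turn first, total 0.004 then shift total [0.0044 0.0036 0.1867] rows>= 3 1
[321.4423141  254.48165151]
```

View pics/m4.png

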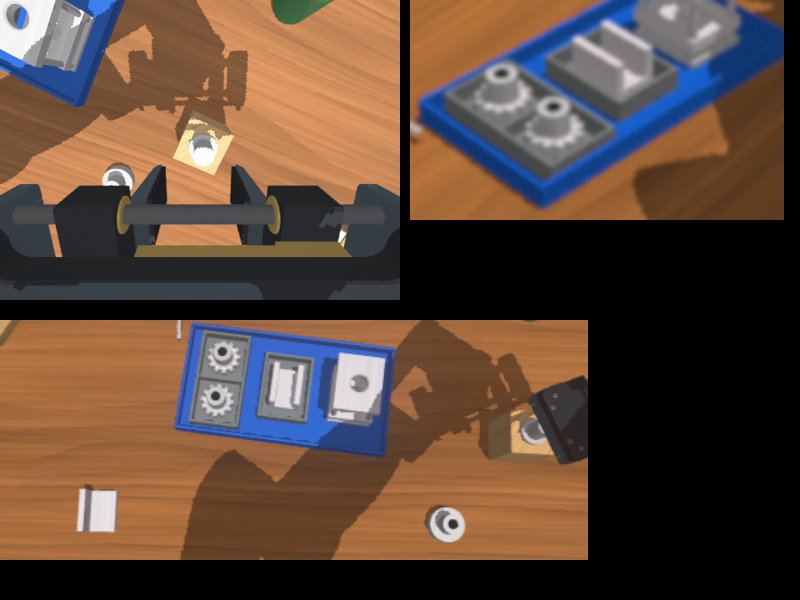

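Both gears and the shoe are in their bins. Now a closer look at the spindle.

```bash
python3 - <<'E'
from h import *
c=calibration('wrist'); im=grab_frame('wrist'); q=proj(c,(536,-353,118)); print(q)
a=cv2.resize(im[170:290,250:400],None,fx=4,fy=4,interpolation=cv2.INTER_CUBIC)
cv2.drawMarker(a,(int((q[0]-250)*4),int((q[1]-170)*4)),(255,0,0),0,20)
b=cv2.resize(im[0:60,0:60],None,fx=3,fy=3,interpolation=cv2.INTER_CUBIC)
a[:180,:180]=b
save(a,'w5.png')
E
```

```text
[320.9839282  254.27796157]
```

View pics/w5.png

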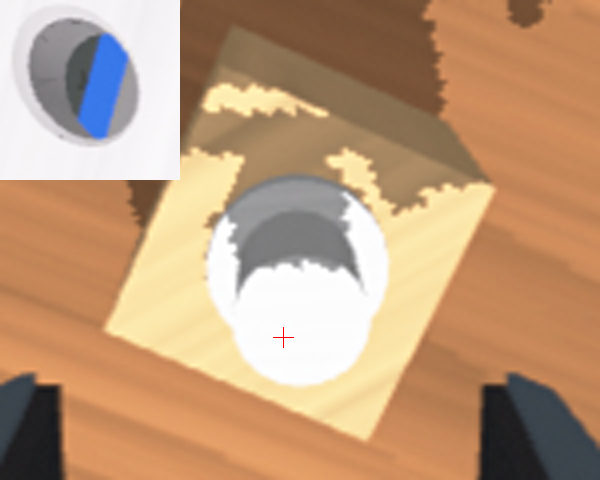

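```bash
python3 - <<'E'
from h import *
c=dict(np.load('w4.npz')); print(ray(c,325.2,249,118), ray(c,25.3,25.3,90))
q=ray(c,250+297.5/4,170+(176+ (388-207)/2)/4,84); print(q)
E
python3 plan.py 536 -353 101 22
```

```text
[ 540.72044976 -353.90165526  118.        ] [ 601.27063808 -115.85240219   90.        ]
[ 540.21912982 -354.16251934   84.        ]
at [ 533.3 -352.6  194.6] [180.   -0.   22.1] F [-0.2 -0.7  0.5] w 54.8 t 23.1
turn first, total 0.004 then shift total [0.0047 0.0029 0.1871] rows>= 3 1
```

Request:
{"op": "send_rows", "data": {
  "deltas": [
    [[0.008, 0.005, 0.05], [0, 0, 0]],
    [[0, 0, 0.05], [0, 0, 0]],
    [[0, 0, 0.05], [0, 0, 0]],
    [[0, 0, 0.025], [0, 0, 0]],
    [[0, 0, 0.0115], [0, 0, 0]],
    [[0, 0, 0], [0, 0, 0]],
    [[0, 0, 0], [0, 0, 0]],
    [[0, 0, 0], [0, 0, 0]]
  ]
}}

```text
time_s: 23.9
ee_pos: [538.3, -354.5, 102.6]
ee_rot: [179.9, -0.1, 22.0]
force: [0.2, -0.9, -0.5]
gripper_width: 54.7
gripper_force: 0.0
```

```bash
python3 plan.py 538 -353.5 101 22
```

```text
at [ 538.3 -354.5  102.6] [ 1.799e+02 -1.000e-01  2.200e+01] F [ 0.2 -0.9 -0.5] w 54.7 t 23.9
turn first, total 0.002 then shift total [ 0.0001 -0.0021  0.0032] rows>= 1 1
```

Request:
{"op": "send_rows", "data": {
  "deltas": [
    [[0, -0.001, 0.002], [0, 0, 0]],
    [[0, 0, 0], [0, 0, 0]],
    [[0, 0, 0], [0, 0, 0]],
    [[0, 0, 0], [0, 0, 0]],
    [[0, 0, 0], [0, 0, 0]],
    [[0, 0, 0], [0, 0, 0]],
    [[0, 0, 0], [0, 0, 0]],
    [[0, 0, 0], [0, 0, 0]]
  ],
  "grip": 1,
  "grip_force": 30
}}

```text
time_s: 24.7
ee_pos: [537.7, -353.9, 100.4]
ee_rot: [179.9, -0.0, 22.0]
force: [1.2, -1.9, 0.0]
gripper_width: 23.3
gripper_force: 30.0
```

Request:
{"op": "send_rows", "data": {
  "deltas": [
    [[0, 0, -0.03], [0, 0, 0]],
    [[0, 0, -0.04], [0, 0, 0]],
    [[0, 0, -0.04], [0, 0, 0]],
    [[0, 0, -0.04], [0, 0, 0]],
    [[0, 0, -0.04], [0, 0, 0]],
    [[0, 0, -0.04], [0, 0, 0]],
    [[0, 0, -0.03], [0, 0, 0]],
    [[0, 0, 0], [0, 0, 0]],
    [[0, 0, 0], [0, 0, 0]]
  ]
}}

```text
time_s: 25.6
ee_pos: [537.0, -353.1, 229.3]
ee_rot: [-179.9, 0.0, 22.0]
force: [-0.0, -0.6, -2.5]
gripper_width: 23.6
gripper_force: 30.0
```

```bash
python3 plan.py 599 -115.6 230 22
```

```text
at [ 537.  -353.1  229.3] [-179.9    0.    22. ] F [-0.  -0.6 -2.5] w 23.6 t 25.6
turn first, total 0.002 then shift total [ 0.293  -0.3939 -0.0013] rows>= 6 1
```

Request:
{"op": "send_rows", "data": {
  "deltas": [
    [[0.0326, -0.0438, 0], [0, 0, 0]],
    [[0.0326, -0.0438, 0], [0, 0, 0]],
    [[0.0326, -0.0438, 0], [0, 0, 0]],
    [[0.0326, -0.0438, 0], [0, 0, 0]],
    [[0.0326, -0.0438, 0], [0, 0, 0]],
    [[0.0326, -0.0438, 0], [0, 0, 0]],
    [[0.0326, -0.0438, 0], [0, 0, 0]],
    [[0.0326, -0.0438, 0], [0, 0, 0]],
    [[0.0322, -0.0435, 0], [0, 0, 0]],
    [[0, 0, 0], [0, 0, 0]]
  ]
}}

```text
time_s: 26.6
ee_pos: [599.0, -112.7, 228.3]
ee_rot: [-179.8, 0.1, 22.2]
force: [0.2, 0.1, -0.9]
gripper_width: 23.4
gripper_force: 30.0
```

Request:
{"op": "send_rows", "data": {
  "deltas": [
    [[0, 0, 0.03], [0, 0, 0]],
    [[0, 0, 0.03], [0, 0, 0]],
    [[0, 0, 0.004], [0, 0, 0]],
    [[0, 0, 0], [0, 0, 0]],
    [[0, 0, 0], [0, 0, 0]],
    [[0, 0, 0], [0, 0, 0]]
  ]
}}

```text
time_s: 27.2
ee_pos: [599.7, -116.4, 198.9]
ee_rot: [180.0, -0.1, 22.0]
force: [0.7, -1.0, -1.7]
gripper_width: 23.6
gripper_force: 30.0
```

```bash
python3 plan.py 599 -115.6 185 22; python3 - <<'E'
from h import *
o=np.zeros((600,800,3),np.uint8)
o[:,:390]=cv2.resize(grab_frame('side')[90:210,290:368],(390,600),interpolation=3)
o[:480,400:800]=cv2.resize(grab_frame('top')[140:236,360:440],(400,480),interpolation=3)
save(o,'m6.png')
E
```

```text
at [ 599.7 -116.4  198.9] [ 1.8e+02 -1.0e-01  2.2e+01] F [ 0.7 -1.  -1.7] w 23.6 t 27.2
turn first, total 0.001 then shift total [-0.0006 -0.0019  0.0278] rows>= 1 1
```

View pics/m6.png

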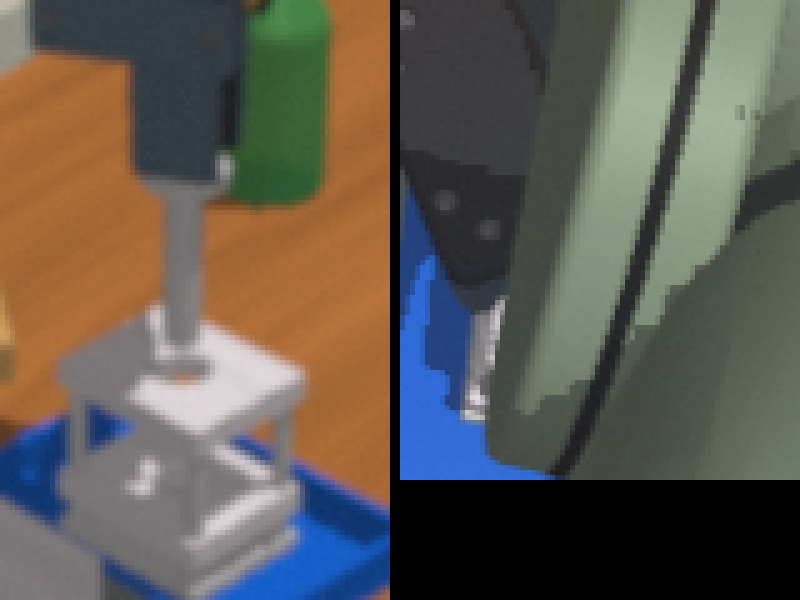

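The side view shows the foot at (182,345) directly above the bore at (182,368). Lower slowly.

Request:
{"op": "send_rows", "data": {
  "deltas": [
    [[0, -0.001, 0.01], [0, 0, 0]],
    [[0, 0, 0.01], [0, 0, 0]],
    [[0, 0, 0.01], [0, 0, 0]],
    [[0, 0, 0.01], [0, 0, 0]],
    [[0, 0, 0.01], [0, 0, 0]],
    [[0, 0, 0.01], [0, 0, 0]],
    [[0, 0, 0.01], [0, 0, 0]],
    [[0, 0, 0], [0, 0, 0]]
  ]
}}

```text
time_s: 28.1
ee_pos: [598.6, -115.5, 162.2]
ee_rot: [-180.0, 0.1, 22.0]
force: [-0.7, 0.5, -0.9]
gripper_width: 23.6
gripper_force: 30.0
```

Request:
{"op": "send_rows", "data": {
  "deltas": [
    [[0, 0, 0.01], [0, 0, 0]],
    [[0, 0, 0.01], [0, 0, 0]],
    [[0, 0, 0.01], [0, 0, 0]],
    [[0, 0, 0.01], [0, 0, 0]],
    [[0, 0, 0.01], [0, 0, 0]],
    [[0, 0, 0.01], [0, 0, 0]],
    [[0, 0, 0.01], [0, 0, 0]],
    [[0, 0, 0], [0, 0, 0]]
  ]
}}

```text
time_s: 28.9
ee_pos: [598.6, -115.5, 127.3]
ee_rot: [-180.0, 0.1, 22.0]
force: [1.0, -0.0, -1.7]
gripper_width: 23.3
gripper_force: 30.0
```

Through the second plate with no contact force. Down to just above the flange seat.

Request:
{"op": "send_rows", "data": {
  "deltas": [
    [[0, 0, 0.01], [0, 0, 0]],
    [[0, 0, 0.008], [0, 0, 0]],
    [[0, 0, 0.005], [0, 0, 0]],
    [[0, 0, 0.003], [0, 0, 0]],
    [[0, 0, 0.002], [0, 0, 0]],
    [[0, 0, 0], [0, 0, 0]],
    [[0, 0, 0], [0, 0, 0]]
  ]
}}

```text
time_s: 29.6
ee_pos: [599.3, -115.6, 114.3]
ee_rot: [180.0, -0.0, 22.0]
force: [-0.3, 0.4, -1.7]
gripper_width: 23.4
gripper_force: 30.0
```

Request:
{"op": "send_rows", "data": {
  "deltas": [
    [[0, 0, 0.002], [0, 0, 0]],
    [[0, 0, 0], [0, 0, 0]],
    [[0, 0, 0], [0, 0, 0]]
  ],
  "grip": 0.4
}}

```text
time_s: 29.9
ee_pos: [599.3, -115.6, 113.5]
ee_rot: [180.0, -0.0, 22.0]
force: [0.6, 0.0, 0.6]
gripper_width: 44.6
gripper_force: 0.0
```

Request:
{"op": "send_rows", "data": {
  "deltas": [
    [[0, 0, 0], [0, 0, 0]],
    [[0, 0, 0], [0, 0, 0]],
    [[0, 0, 0], [0, 0, 0]],
    [[0, 0, -0.02], [0, 0, 0]],
    [[0, 0, -0.05], [0, 0, 0]],
    [[0, 0, -0.05], [0, 0, 0]],
    [[0, 0, -0.05], [0, 0, 0]],
    [[0, 0, -0.05], [0, 0, 0]],
    [[0, 0, -0.05], [0, 0, 0]],
    [[0, 0, 0], [0, 0, 0]]
  ]
}}

```text
time_s: 30.9
ee_pos: [601.1, -116.0, 253.1]
ee_rot: [179.7, -0.4, 22.0]
force: [0.2, -0.0, -0.7]
gripper_width: 54.5
gripper_force: 0.0
```

Request:
{"op": "send_rows", "data": {
  "deltas": [
    [[-0.06, 0.04, 0], [0, 0, 0]],
    [[-0.06, 0.04, 0], [0, 0, 0]],
    [[-0.06, 0.04, 0], [0, 0, 0]],
    [[-0.06, 0.04, 0], [0, 0, 0]],
    [[-0.06, 0.04, 0], [0, 0, 0]],
    [[-0.06, 0.04, 0], [0, 0, 0]],
    [[0, 0, 0], [0, 0, 0]],
    [[0, 0, 0], [0, 0, 0]],
    [[0, 0, 0], [0, 0, 0]]
  ]
}}

```text
time_s: 31.8
ee_pos: [477.6, -293.6, 247.9]
ee_rot: [-180.0, -0.0, 22.1]
force: [0.5, 0.1, -0.5]
gripper_width: 54.6
gripper_force: 0.0
```

```bash
python3 - <<'E'
from h import *
s=state(); print(s['time_s'],s['gripper_width'],s['force'])
o=np.zeros((600,800,3),np.uint8)
o[:,:390]=cv2.resize(grab_frame('side')[120:300,200:370],(390,413),interpolation=3)[:600].__class__ and np.pad(cv2.resize(grab_frame('side')[120:300,200:370],(390,413),interpolation=3),((0,187),(0,0),(0,0)))
t=cv2.resize(grab_frame('top')[140:340,240:500],(400,308),interpolation=3); o[:308,400:]=t
save(o,'m7.png')
E
```

```text
31.8 54.623285563759296 [ 0.4859888   0.1389322  -0.52421552]
```

View pics/m7.png

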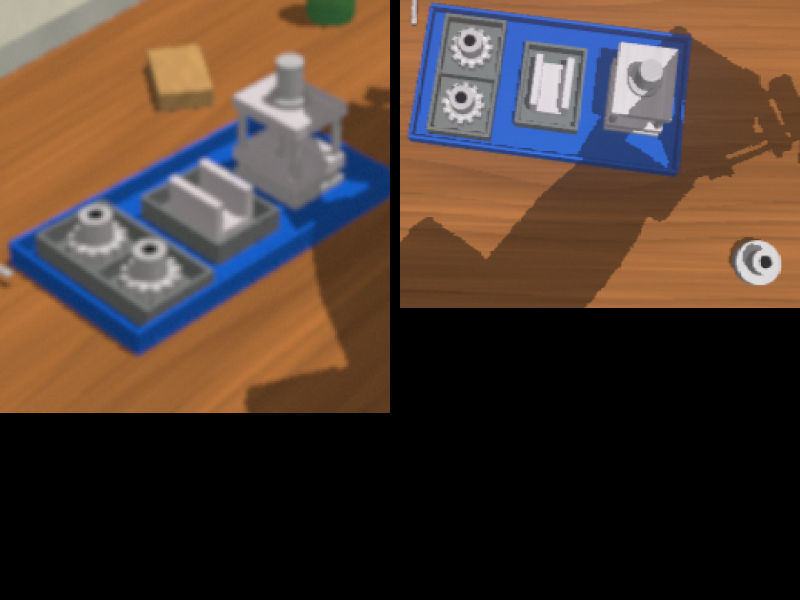

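The picture shows both gears upright in their pockets at (95,228) and (150,262), the shoe flat at (212,200), and the spindle flange seated on the top plate at (290,95).

```bash
python3 -c "
from workcell import *
print(job_done())"
```

```text
the job is handed in; nothing more can be done
None
```

The job is handed in after about 32 s: the last pictures show a gear in each pocket, the channel shoe flat in its bin, and the spindle home in the holder. The smooth wheel and angle shoe weren't touched and everything is released, though the hand-in gave no verdict.

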